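Spin the rinsed scatter mill dry

ROBOT

A 6-joint arm with a two-finger parallel gripper is mounted at the origin on a cart in front of the work surface, level with it; the furniture and walls round the work are solid. World frame = base frame: x ahead of the robot, y to its left, z up, the work surface at z = 0. Lengths are in mm, angles in rad, forces in N, time in s.
With the tool pointing down it reaches from about 350 to 975 mm from the base axis. Payload 7.1 kg.
Tool frame: the origin (TCP) lies on the front face of the gripper's body, between the roots of the fingers; the fingertips stand 80 mm ahead of it and the grasp point (between the pads) lies 61 mm ahead of it (env.tips_ahead is the distance from the TCP to the fingertips, in mm); z points along the fingers, y is the direction in which the jaws open and shut (so a half turn about z gives the same grasp; the last joint's range is limited). The gripper opens to 88 mm and grips with 3 to 60 N. Pads are 20 mm wide; open, the fingers measure 115 mm over their backs; the gripper's body (75 mm by 178 mm) begins 61 mm behind the grasp point.
Start: joints at [1.168, 0.423, 1.63, -0, 1.089, -0.019], TCP at [233.997, 579.526, 302.675] pointing down, gripper open.
Joint ranges: [-3, 3], [-0.9, 2.11], [0.09, 2.58], [-1.31, 4.45], [0.11, 2.69], [-2.54, 2.54]. Speed limits (rad/s): [2.39, 2.39, 3.01, 3.14, 3.14, 3.14].

INTERFACE

Orientations are given as a unit quaternion [x, y, z, w].
In Python, from station import env, set_gripper, viewer, workorder gives the robot as it stands. Calls block until the motion is done:
- env.reach(position, orientation): joint-space move of the TCP to a pose.
- env.move_l(position, rot=None, rate=150, f_stop=None): straight line of the TCP; rot=None keeps the orientation; rate is the mean speed in mm/s. With f_stop (N) it stops when the force on the tool has changed by that much, and returns True; else False.
- env.move_joints(angles): joint-space move.
- set_gripper(opening): finger opening in mm; the grip force is fixed at half the most; returns when the fingers have stopped.
- env.hold(seconds).
- env.ik(position, orientation): joint angles nearest the present ones, or None.
- env.read_state(): the state.
- viewer.camera(name): name is "scene" or "top" or "wrist"; returns the picture (400x640x3 uint8, blue, green, red); there is no depth.
- viewer.camera_params(name): a dict with "fx", "fy", "cx", "cy" (pixels), "dist" ([k1, k2, p1, p2, k3] as OpenCV has them; the pictures are not rectified), "pose" (4x4, takes a point from camera to world coordinates); the wrist camera has in their place "tool_from_camera" (4x4, takes a point from camera to tool coordinates, whose origin is the TCP and whose axes are the flange's). Camera axes: x right, y up, looking along -z (the intrinsics and any distortion apply to the point x, -y, -z); pixel columns grow to the right and rows downward; lengths in mm; the calibration is good to about 2 mm. A picture is of the moment at which its call begins: read the wrist's pose just before it. camera_params takes no time and is no camera call.
A pose or a line that the arm cannot do raises env.IKError and nothing moves.
- workorder.sign_off(): hands the job in, once; it reports no verdict.
The state is a dict: "time_s": time; "qpos": joint angles; "dq": joint speeds; "tau": joint torques, N m; "tool_pos": TCP position; "orientation": TCP orientation; "force": force on the tool from outside, world axes, zero at the start; "wrist_torque": the same for the moment, N m; "width": finger opening in mm.
Only numpy, scipy, OpenCV 4.12 (cv2) and the standard library are available. Lean on these libraries where they do the work, as an engineer would, in place of code of your own. Each camera call takes 0.05 s, during which the arm holds its last target. There are 200 camera calls.

TASK

The scenery mill has been rinsed and is to be spun dry: first swing the lever on its vent spout fully open, along the spout, to let the damp air out. Then set the lid on the mill with its lugs down in the two slots, flush on the collar, and turn it clockwise to the pulse rib, halfway to the lock and never so far that the lock clicks. It springs back if let go, so finish while still holding it there; leave the other things on the bench alone.

Things in the scene. Friction and masses are not known exactly. Their poses are not given: they have to be found in the camera images.
- mill: White round bench mill, 114 mm across, 95 mm high, fixed to the bench. Origin: centre of its foot, on the bench; z up. Its x axis runs through its two entry slots (-x: the front one), its vent spout points along -y. 'Turn' of the lid means its clockwise angle, seen from above, from lying in the slots.
- mill_mouth (a point): Centre of the top of the mill's open steel collar, on its axis, 95 mm above its foot. The collar is 88 mm across inside, 100 outside. Just under its top an inward ledge, 4.5 mm thick, leaves a hole 74 mm across, cut away at two slots 18 mm wide, at the mill's +x and -x; inside each slot's anticlockwise edge is a fixed stop.
- slot_front (a point): Middle of the front entry slot, 41 mm from the axis, at the collar's top. A round pip is moulded on the white shoulder outside each slot.
- pulse_mark (a point): Radial rib on the mill's white shoulder, 54 mm from the axis, 0.55 rad clockwise from above of the front slot; its twin lies half a turn round. One of the lid's edge teeth is to point at it.
- lock_point (a point): Nose of the sprung lock plunger, 50 mm from the axis, 1.0 rad clockwise of the front slot, in a raised white housing that reaches 69 mm from the axis and 6 mm above the collar. The lid's tooth touches the nose at about 0.9 rad of turn and clicks past it at 1.0.
- mill_lid: Black lid, right way up on the bench, 44 mm high, 0.08 to 0.16 kg, the same after half a turn. Origin: centre of its underside; z up. Skirt 70 mm across, 14.5 high, lower edge bevelled. Above it a flange 92 mm across, 6 thick, with a small tooth on its edge at +x and -x, 50 mm from the axis. Fully home the flange rests on the collar: origin 80.5 mm above the mill's foot, on its axis.
- lid_lug (a point): Tip of the +x one of the lid's two lugs, at the foot of the skirt, 42 mm from the axis; the other is at -x. Each is 13 mm wide and 6 mm high. The lid drops in with its x axis along the mill's x axis (either way round) to within 0.06 rad and centred to within 2 mm; turned clockwise, the lugs then pass under the ledge with 2 mm to spare.
- lid_bar (a point): Middle of the lid's grip bar, on the lid's axis, 32 mm above its origin. The bar is 60 mm long along the lid's x axis (in line with lugs and teeth), 12 mm wide, and stands from 20.5 to 44 mm above the lid's origin.
- pulse_ring (a joint): Sprung switch ring in the collar, pushed round by the lid's lugs. 0 at rest, grows clockwise, stops at 1.02 rad. The lugs meet it after about 0.08 rad of turn, so it reads 0.08 less than the lid's turn: 0.47 at the pulse rib, 0.92 at the lock click. It pushes back anticlockwise, 0.08 N m at 0, 0.15 N m at the pulse rib.
- vent_lever (a joint): Vent lever on an upright spindle above the spout. 0 = shut, across the spout, pointing to the mill's -x. Grows anticlockwise from above. 1.57 = fully open at its stop, along the spout, pointing outwards (the mill's -y). It stays where it is left (friction 0.05 N m).
- vent_grip (a point): Middle of the lever's black grip, 48 mm from the spindle, 79.5 mm above the bench. The grip is 38 mm long along the lever, 12 mm wide, 12 mm high, with free air beneath.
- vent_hinge (a point): Point on the axis of the lever's spindle, 85 mm from the mill's axis towards its -y, 79.5 mm above the bench. The spout (36 mm across its lip, axis 50 mm above the bench) ends 30 mm farther out.
- paint_jar: Small paint jar, 30 mm across, 34 mm high; origin at the centre of its foot. Bystander.
- gear_oil: Small dropper bottle with a pointed cap, 22 mm across, 55 mm high; origin at the centre of its foot. Bystander.
- parts_tin: Round open tin of couplers, 59 mm across, 21 mm high; origin at the centre of its foot. Bystander.
Not all that is in view belongs to the job. What is shaped like the mill_lid but green is not meant.

How it is judged:
By the outcome, as a careful person would: the job done as asked, in the order asked, and still so for the second after the job is handed in, while the arm keeps its last pose, push and grip.
It also fails if it takes over 67 s, if anything falls off the work surface, if the arm or the gripper's body presses on something with over 40 N, if the wrist force passes 120 N, or if a joint passes its speed limit or range.

## Working session

There is one attempt and no reset: what is moved stays moved. The work goes in short steps, each a Python script; the robot and the scene stay as the last script left them, time stands still between calls to the robot, and variables do not carry over. Pictures are saved under pics/ and viewed, about 8 in all and at most 12, crops included, and the job is handed in when it is done.

```bash
mkdir -p pics; ls
python3 - <<'E'
from station import env, viewer
import cv2, numpy as np
for n in ("scene","top"):
    cv2.imwrite(f"pics/{n}0.png", viewer.camera(n))
    p=viewer.camera_params(n); print(n,{k:np.round(v,3).tolist() for k,v in p.items()})
print(np.round(viewer.camera_params("wrist")["tool_from_camera"],3).tolist())
s=env.read_state(); print(s, env.tips_ahead)
E
```

```text
pics
scene {'fx': 468.007, 'fy': 468.007, 'cx': 326.118, 'cy': 195.645, 'dist': [-0.084, 0.0, 0.0, 0.0, 0.0], 'pose': [[0.609, 0.506, -0.611, -43.48], [-0.793, 0.4, -0.459, -415.152], [0.013, 0.764, 0.645, 728.066], [0.0, 0.0, 0.0, 1.0]]}
top {'fx': 365.009, 'fy': 365.009, 'cx': 318.894, 'cy': 201.488, 'dist': [0.006, 0.0, 0.0, 0.0, 0.0], 'pose': [[0.027, 0.995, -0.093, 432.914], [-1.0, 0.027, 0.003, 16.893], [0.006, 0.093, 0.996, 998.2], [0.0, 0.0, 0.0, 1.0]]}
[[0.001, 0.963, 0.271, 74.403], [1.0, -0.001, 0.001, -0.547], [0.001, 0.271, -0.963, -81.995], [0.0, 0.0, 0.0, 1.0]]
{'time_s': 0.1, 'qpos': array([ 1.16798907e+00,  4.23774383e-01,  1.63064161e+00, -8.82769168e-06,
        1.08864269e+00, -1.90150953e-02]), 'dq': array([-0.00089484,  0.00036366, -0.00168876, -0.00050209, -0.00092433,
        0.00152287]), 'tau': array([ 9.49901223e-04, -5.45611060e+01, -2.74325806e+01,  6.45440631e-02,
        1.88633334e-02, -5.63497042e-05]), 'tool_pos': array([233.84640093, 579.15073472, 301.96213239]), 'orientation': array([ 1.90718452e-01,  9.81644505e-01, -7.17588566e-04, -1.49634522e-04]), 'force': array([ 0.08936377, -0.57329333, -0.35272312]), 'wrist_torque': array([ 0.03935715, -0.03613229,  0.01622091]), 'width': 87.85775723392535} 80.0
```

View pics/scene0.png

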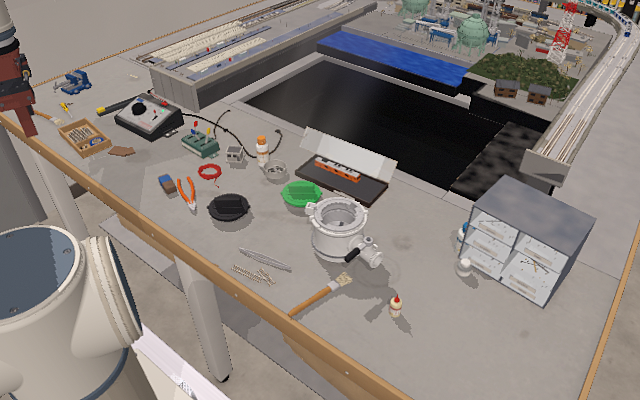

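View pics/top0.png

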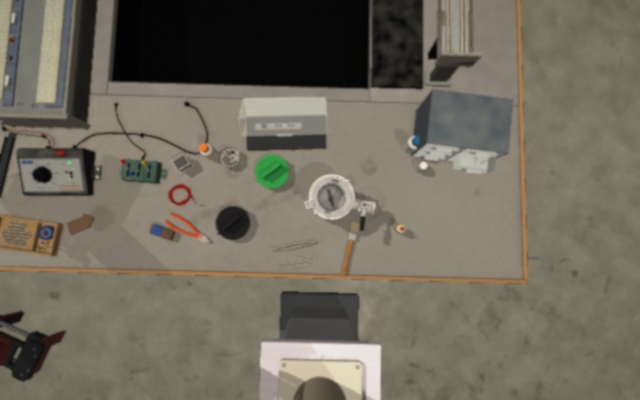

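The lid candidates are the black lid (scene 229,207 / top 233,223), the green look-alike (scene 302,194 / top 272,171) and the black controller knob (top 41,175). I choose the black lid. The mill is at top (330,197), with its spout at about (370,208) and the lever grip at about (362,223), pointing toward the robot. Next I compute coarse positions and take close wrist views.

```bash
cat > h.py <<'E'
from station import env, set_gripper, viewer, workorder
import cv2, numpy as np
from scipy.spatial.transform import Rotation as R
def tool_T():
    s=env.read_state(); T=np.eye(4); T[:3,:3]=R.from_quat(s["orientation"]).as_matrix(); T[:3,3]=s["tool_pos"]; return T
def shot(name,f=None):
    T=tool_T(); im=viewer.camera(name); p=viewer.camera_params(name)
    P=p["pose"] if name!="wrist" else T@np.array(p["tool_from_camera"])
    if f: cv2.imwrite(f"pics/{f}.png",im); np.save(f"pics/{f}.npy",P)
    return im,np.array(P)
def KD(name):
    p=viewer.camera_params(name)
    return np.array([[p["fx"],0,p["cx"]],[0,p["fy"],p["cy"]],[0,0,1.]]),np.array(p["dist"],float)
def ray(name,P,uv):
    K,D=KD(name); x=cv2.undistortPoints(np.array(uv,float).reshape(-1,1,2),K,D).reshape(-1,2)
    d=np.c_[x[:,0],-x[:,1],-np.ones(len(x))]@P[:3,:3].T
    return P[:3,3],d
def onz(name,P,uv,z):
    c,d=ray(name,P,uv); return c+d*((z-c[2])/d[:,2])[:,None]
def proj(name,P,X):
    K,D=KD(name); c=(np.atleast_2d(X)-P[:3,3])@P[:3,:3]; c=c*[1,-1,-1]
    return cv2.projectPoints(c.reshape(-1,1,3),np.zeros(3),np.zeros(3),K,D)[0].reshape(-1,2)
def down(yaw):  # tool pointing down; tool x axis at world angle yaw (tool y at yaw-90deg)
    c,s=np.cos(yaw),np.sin(yaw)
    return R.from_matrix(np.array([[c,s,0],[s,-c,0],[0,0,-1.]])).as_quat()
E
python3 - <<'E'
from h import *
P=np.array(viewer.camera_params("top")["pose"])
for n,uv,z in (("lid",(233,222),30),("mill",(330,197),95),("grip",(362,223),79.5),("spindle",(366,208),79.5),("brush",(355,240),10),("oil",(401,229),50)):
    print(n,onz("top",P,[uv],z)[0].round())
s=env.read_state(); Rm=R.from_quat(s["orientation"]).as_matrix(); print(Rm.round(2), np.arctan2(Rm[1,0],Rm[0,0]))
for pos in ((370,250,330),(470,-20,350)):
  for yaw in (0,np.pi,):
    q=env.ik(pos,down(yaw)); print(pos,yaw,q)
E
```

```text
lid [463. 239.  30.]
mill [529. -13.  95.]
grip [467. -96.  80.]
spindle [ 506. -106.   80.]
brush [424. -86.  10.]
oil [ 456. -201.   50.]
[[-0.93  0.37 -0.  ]
 [ 0.37  0.93 -0.  ]
 [ 0.   -0.   -1.  ]] 2.7578045740605472
(370, 250, 330) 0 [ 5.67561336e-01  1.19377842e-01  1.98101694e+00 -4.44089210e-16
  1.04119788e+00  2.13835766e+00]
(370, 250, 330) 3.141592653589793 [ 5.67561336e-01  1.19377842e-01  1.98101694e+00 -4.44089210e-16
  1.04119788e+00 -1.00323499e+00]
(470, -20, 350) 0 [-6.78264896e-02  1.32959743e-01  1.91334810e+00 -4.44089210e-16
  1.09528481e+00  1.50296984e+00]
(470, -20, 350) 3.141592653589793 [-6.78264896e-02  1.32959743e-01  1.91334810e+00 -4.44089210e-16
  1.09528481e+00 -1.63862282e+00]
```

Run:
```python
from h import *
print(KD("wrist"))
env.reach([430,239,330],down(np.pi)); env.hold(0.2); a,_=shot("wrist","w_lid")
env.reach([482,-50,400],down(np.pi)); env.hold(0.2); b,_=shot("wrist","w_mill")
print(env.read_state()["time_s"])
```

```text
(array([[331.02239291,   0.        , 323.604374  ],
       [  0.        , 331.02239291, 198.36921833],
       [  0.        ,   0.        ,   1.        ]]), array([-0.05517445,  0.        ,  0.        ,  0.        ,  0.        ]))
3.225
```

View pics/w_lid.png

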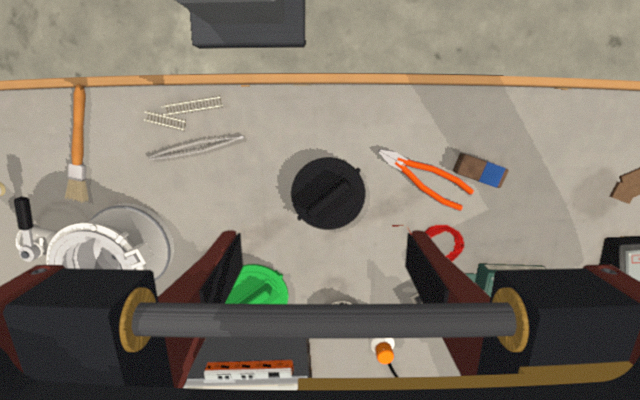

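View pics/w_mill.png

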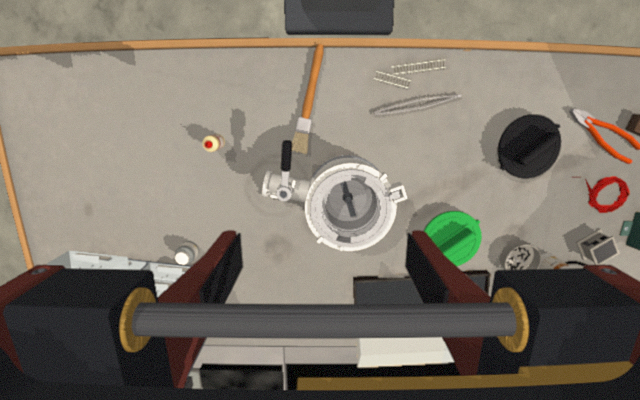

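The lid view shows the black lid centred at about (330,193), with teeth near (361,171) and (302,217). The mill view shows the collar centred at about (350,203), the spindle at (284,192), the grip at (287,155) and the lock housing at (398,194). I'll crop both enlarged for the detail.

Run:
```python
import cv2,numpy as np
m=cv2.imread("pics/w_mill.png")[135:265,245:425]; l=cv2.imread("pics/w_lid.png")[145:245,280:380]
m=cv2.resize(m,None,fx=3,fy=3,interpolation=cv2.INTER_CUBIC); l=cv2.resize(l,None,fx=2.5,fy=2.5,interpolation=cv2.INTER_CUBIC)
l=np.clip(l.astype(float)*2,0,255).astype(np.uint8)
o=np.zeros((390,795,3),np.uint8); o[:390,:540]=m; o[:250,545:795]=l
cv2.imwrite("pics/crop1.png",o)
```

```text
(no output)
```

View pics/crop1.png

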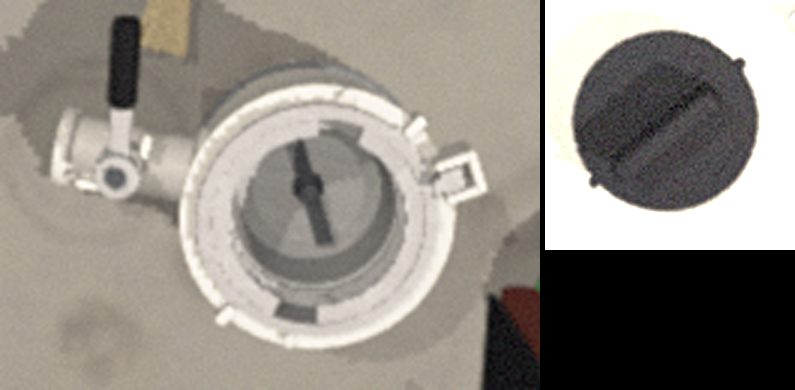

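Run:
```python
from h import *
P=np.load("pics/w_mill.npy")
c=lambda x,y:(245+x/3-.33,135+y/3-.33)
sl=onz("wrist",P,[c(341,131),c(295,312)],93)
rb=onz("wrist",P,[c(416,127),c(224,315)],93)
sp=onz("wrist",P,[c(117,177),c(124,62),c(460,178)],[85])
sp[1]=onz("wrist",P,[c(124,62)],85.5); 
ang=lambda v:np.degrees(np.arctan2(v[1],v[0]))
for n,a in (("slots",sl),("ribs",rb)):
    print(n,a.round(1).tolist(),"mid",a.mean(0).round(1),"len",np.linalg.norm(a[0]-a[1]).round(1),"ang(-x)",ang(a[0]-a[1]).round(1))
m=(sl.mean(0)+rb.mean(0))/2
print("spindle",sp[0].round(1),"r",np.linalg.norm((sp[0]-m)[:2]).round(1),"dir -y ->-x",ang(sp[0]-m).round(1)-90)
print("grip",sp[1].round(1),"len",np.linalg.norm(sp[1]-sp[0]).round(1),"dir",ang(sp[1]-sp[0]).round(1))
print("lock",np.linalg.norm((sp[2]-m)[:2]).round(1),ang(sp[2]-m).round(1)+57.3)
im=cv2.imread("pics/w_mill.png"); 
# lid
P=np.load("pics/w_lid.npy"); im=cv2.imread("pics/w_lid.png").max(2)
mask=((im<62)*255).astype(np.uint8); 
for c in cv2.findContours(mask,cv2.RETR_EXTERNAL,cv2.CHAIN_APPROX_NONE)[0]:
    if cv2.pointPolygonTest(c,(330,193),False)<0: continue
    X=onz("wrist",P,c.reshape(-1,2),17.5)[:,:2]; (x,y),r=cv2.minEnclosingCircle(X.astype(np.float32)); 
    med=np.median(np.linalg.norm(X-[x,y],axis=1)); d=np.linalg.norm(X-[x,y],axis=1)
    print("lid",x,y,r,med, "far pts",[(round(float(d[i]),1),round(float(ang(X[i]-[x,y])),1)) for i in np.argsort(-d)[:12]])
l=lambda x,y:(280+(x-545)/2.5-.3,145+y/2.5-.3)
t=onz("wrist",P,[l(741,63),l(594,183)],17.5); print("teeth",t.round(1).tolist(),t.mean(0).round(1),np.linalg.norm(t[0]-t[1]).round(1),ang(t[0]-t[1]).round(1))
```

```text
slots [[491.4, -8.0, 93.0], [569.3, -25.0, 93.0]] mid [530.4 -16.5  93. ] len 79.7 ang(-x) 167.7
ribs [[489.7, 22.0, 93.0], [570.8, -54.9, 93.0]] mid [530.2 -16.5  93. ] len 111.8 ang(-x) 136.5
spindle [512.8 -99.2  85. ] r 84.6 dir -y ->-x -191.9
grip [465.  -95.   85.5] len 48.0 dir 174.9
lock 61.8 163.7
lid 460.99151611328125 244.22882080078125 48.46337890625 44.67903341496754 far pts [(48.5, 129.4), (48.5, -50.6), (48.4, -48.5), (48.3, 131.4), (47.6, -51.8), (47.4, 132.4), (46.8, -53.1), (46.8, 129.1), (46.5, -48.7), (46.5, 133.4), (46.0, 127.9), (46.0, -142.9)]
teeth [[430.1, 280.6, 17.5], [491.6, 208.4, 17.5]] [460.9 244.5  17.5] 94.8 130.4
```

The fixes agree: slots, ribs and spindle all put the mill centre at (530.3,-16.5) with -x at 168° (spindle radius 84.6 vs 85 expected). The lid is at (461,244.3) with its axis at about 130°, and the crop confirms black, two teeth and the bar in line with them. Next is the lever.

Run:
```python
from h import *
S=np.array([512.6,-99.6]); rr=50; D=np.radians
def pose(a,z): 
    a=D(a); return [*(S+rr*np.array([np.cos(a),np.sin(a)])),z], down(a-np.pi)
set_gripper(40)
p,q=pose(174.9,215); env.reach(p,q)
p,q=pose(174.9,151); print("down",env.move_l(p,q,rate=80,f_stop=15))
set_gripper(17); s=env.read_state(); print(s["force"].round(1),s["width"],s["time_s"])
f0=s["force"]
for a in (192,210,228,246,255): 
    p,q=pose(a,151); print(a,env.move_l(p,q,rate=60,f_stop=20),env.read_state()["force"].round(1))
p,q=pose(268,151); print("end",env.move_l(p,q,rate=25,f_stop=10))
s=env.read_state(); t=s["tool_pos"][:2]-S; print(s["force"].round(1),s["tool_pos"].round(1),np.degrees(np.arctan2(t[1],t[0]))%360,s["time_s"])
```

```text
down False
[-0.8  1.3 -0.7] 16.78027253625691 8.2583
192 False [ 0.9 -0.6 -0.4]
210 False [ 0.5  0.8 -1.2]
228 False [-0.6 -1.  -0.6]
246 False [-0.2  0.3 -0.5]
255 False [ 0.2 -0.   0.4]
end True
[-1.  -0.2  0.5] [ 505.4 -148.4  150.1] 261.60889587959815 10.8083
```

Run:
```python
from h import *
set_gripper(40)
t=env.read_state()["tool_pos"]; env.move_l([t[0],t[1],260]); env.reach([495,-75,330],down(np.pi/2)); env.hold(.2)
im,P=shot("wrist","w_lev")
c=proj("wrist",P,[[530,-16.5,93],[502.6,-146.6,85]]); print(c, env.read_state()["time_s"])
cv2.imwrite("pics/w_lev2.png",cv2.resize(im[20:270,100:500],None,fx=2,fy=2,interpolation=cv2.INTER_CUBIC))
```

```text
[[362.61567896 121.09346167]
 [332.31763596 245.81720322]] 13.0
```

View pics/w_lev2.png

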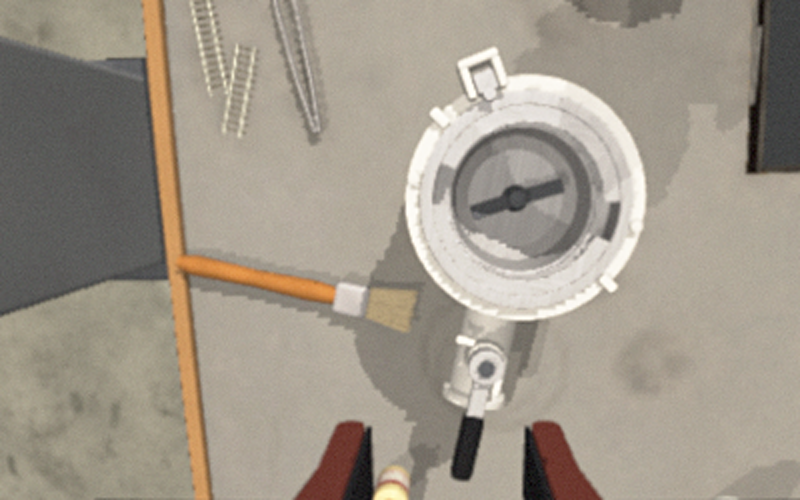

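The lever now lies along the spout, from the spindle at (486,366) to the grip at (467,447). The slots are at (442,186) and (612,220), and the ribs at (441,117) and (609,283). I'll check the numbers from this second view, then take a close look at the lid from the grasp yaw.

Run:
```python
from h import *
P=np.load("pics/w_lev.npy"); c=lambda x,y:(100+x/2-.25,20+y/2-.25)
ang=lambda v:np.degrees(np.arctan2(v[1],v[0]))
sl=onz("wrist",P,[c(442,186),c(612,220)],93); rb=onz("wrist",P,[c(441,117),c(609,283)],93); sp=onz("wrist",P,[c(486,366),c(467,447)],85.5)
for a in (sl,rb): print(a.mean(0).round(1),np.linalg.norm(a[0]-a[1]).round(1),ang(a[0]-a[1]).round(1))
print("lever",ang(sp[1]-sp[0])%360,np.linalg.norm(sp[1]-sp[0]),"spindle",sp[0].round(1),ang(sp[0]-sl.mean(0))%360)
set_gripper(60)
y=np.radians(130); o=33*np.array([np.cos(y),np.sin(y)])
env.reach([461+o[0],244.3+o[1],300],down(y)); env.hold(.2)
im,P=shot("wrist","w_lid2"); g=im.max(2); mask=((g<75)*255).astype(np.uint8)
u=proj("wrist",P,[[461,244.3,17.5]])[0]
for c in cv2.findContours(mask,cv2.RETR_EXTERNAL,cv2.CHAIN_APPROX_NONE)[0]:
    if cv2.pointPolygonTest(c,tuple(map(float,u)),False)<0: continue
    X=onz("wrist",P,c.reshape(-1,2),17.5)[:,:2]; (x,y),r=cv2.minEnclosingCircle(X.astype(np.float32)); d=np.linalg.norm(X-[x,y],axis=1)
    print("lid",x,y,r,np.median(d),[(round(float(d[i]),1),round(float(ang(X[i]-[x,y])),1)) for i in np.argsort(-d)[:8]])
print(u,env.read_state()["time_s"])
x,y=map(int,u); cv2.imwrite("pics/w_lid2c.png",np.clip(cv2.resize(im[y-70:y+70,x-80:x+80],None,fx=3,fy=3).astype(float)*1.8,0,255))
```

```text
[530.9 -16.6  93. ] 81.8 169.1
[531.  -16.3  93. ] 111.3 136.8
lever 258.1779276618254 45.81985199426231 spindle [512.9 -98.6  85.5] 257.6196831610083
lid 460.8118896484375 243.5785675048828 49.00299072265625 44.93972546608274 [(49.0, 131.2), (49.0, 128.7), (49.0, -50.0), (49.0, 130.0), (47.9, 128.6), (47.9, 131.3), (47.7, -48.6), (47.7, -51.5)]
[324.52334422 201.07524932] 15.1[ WARN:0@2.502] global loadsave.cpp:1063 imwrite_ Unsupported depth image for selected encoder is fallbacked to CV_8U.
```

View pics/w_lid2c.png

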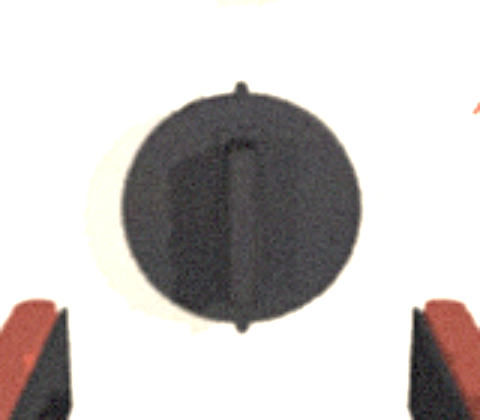

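The crop shows the black lid with its teeth, bar and lugs in line at 130° and the gripper already square to it. The lever is at 258.2°, which is its stop at 168.2°+90°. Now I pick the lid and carry it over the mill.

Run:
```python
from h import *
q=down(np.radians(130)); C=[460.9,243.9]
env.reach([*C,170],q)
print("touch",env.move_l([*C,104],q,rate=80,f_stop=12), env.read_state()["tool_pos"].round(1))
set_gripper(0); s=env.read_state(); print("w",s["width"],s["tool_pos"].round(1),s["force"].round(1))
env.move_l([*C,250],rate=150); s=env.read_state(); print("lift",s["width"],s["force"].round(1))
M=[530.7,-16.5]; env.reach([*M,250],down(np.radians(168.2)))
env.move_l([*M,206],rate=100); env.hold(.3)
s=env.read_state(); print(s["width"],s["tool_pos"].round(1),s["force"].round(1),s["time_s"])
a,_=shot("wrist","w_ov"); b,_=shot("scene","s_ov")
o=np.zeros((600,800,3),np.uint8); o[:400,:640]=a; o[400:600,:300]=cv2.resize(b[180:280,270:420],None,fx=2,fy=2); cv2.imwrite("pics/ov.png",o)
```

```text
touch False [461.1 244.  104.2]
w 11.780687228458829 [461.  243.9 104. ] [0.2 0.4 1.6]
lift 12.017918101607744 [-0.1  0.6 -0.9]
11.91118858944538 [531.  -16.5 206.5] [ 0.6 -0.3 -0.6] 20.5833
```

View pics/ov.png

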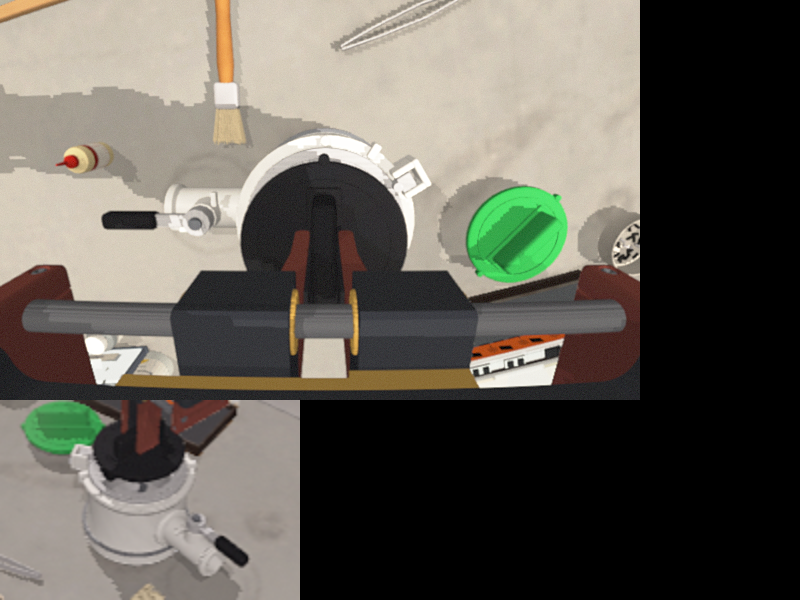

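The lid is held level above the collar, front tooth at (324,158), with the lever still along the spout. I check the tooth position, then lower gently.

Run:
```python
from h import *
P=np.load("pics/w_ov.npy"); a=np.radians(168.2); M=np.array([530.7,-16.5])
t=onz("wrist",P,[(324,156.5)],120)[0][:2]-M; print("tooth r,ang",np.hypot(*t),np.degrees(np.arctan2(t[1],t[0])))
st=env.move_l([*M,184],rate=25,f_stop=8); s=env.read_state()
print(st,s["tool_pos"].round(2),s["force"].round(1),s["wrist_torque"].round(2),s["time_s"])
```

```text
tooth r,ang 48.97953085803705 168.7126735981615
True [530.45 -16.49 184.51] [0.2 0.4 4.3] [ 0.05  0.1  -0.02] 21.5
```

The lid is home: TCP at 184.5, as predicted for a fully seated lid. Now I turn it clockwise to the rib in steps.

Run:
```python
from h import *
M=[530.6,-16.5]; a=np.radians(168.2)
for k in np.linspace(0,.55,6)[1:]:
    env.reach([*M,184.5],down(a-k)); s=env.read_state(); m=R.from_quat(s["orientation"]).as_matrix()
    print(k.round(2),(a-np.arctan2(m[1,0],m[0,0])).round(3),s["force"].round(1),s["wrist_torque"].round(2),s["tool_pos"].round(1),s["width"])
env.hold(.3); im,P=shot("wrist","w_turn"); print(env.read_state()["time_s"])
u=proj("wrist",P,[[530.6+50*np.cos(a-.55),-16.5+50*np.sin(a-.55),98]])[0]; print(u)
x,y=map(int,u); cv2.imwrite("pics/turn.png",cv2.resize(im[max(0,y-55):y+65,x-80:x+80],None,fx=5,fy=5,interpolation=cv2.INTER_CUBIC))
```

```text
0.11 0.107 [0.2 1.5 1.3] [ 0.37 -0.19  0.05] [530.9 -16.3 184.6] 12.29766029950464
0.22 0.215 [2.4 1.8 0.6] [ 0.44 -0.25  0.  ] [530.9 -16.4 184.6] 11.671021371894009
0.33 0.324 [1.3 3.5 1.5] [ 0.55 -0.32  0.12] [530.8 -16.4 184.6] 12.068320934892466
0.44 0.434 [2.1 2.8 0.6] [ 0.57 -0.29  0.11] [530.8 -16.4 184.6] 11.63832360620668
0.55 0.544 [2.1 4.2 1.6] [ 0.69 -0.32  0.14] [530.8 -16.5 184.6] 11.284358139880545
23.1
[325.10395625 154.14376924]
```

View pics/turn.png

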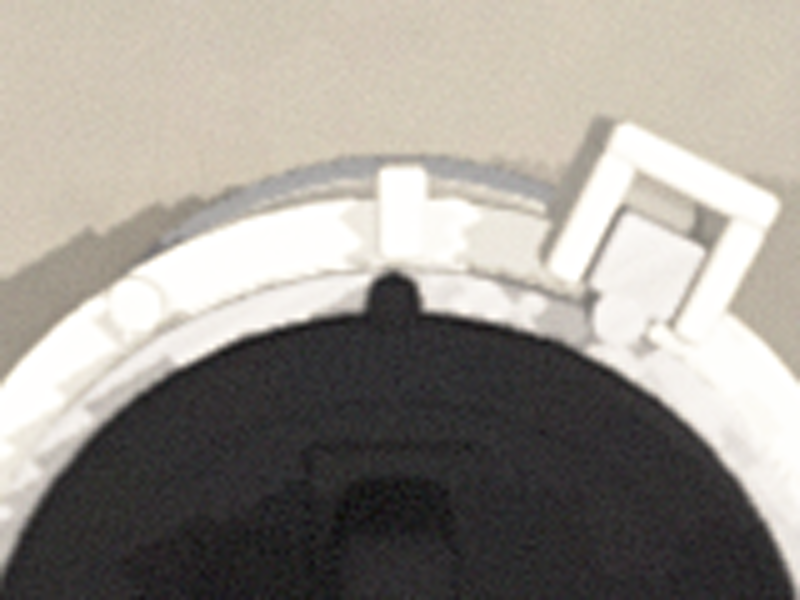

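The tooth (393,290) points nearly at the rib (402,215), about 1 mm short. I ray-cast both and nudge clockwise.

Run:
```python
from h import *
P=np.load("pics/w_turn.npy"); M=np.array([530.6,-16.5]); c=lambda x,y:(245+x/5-.4,99+y/5-.4)
for n,uv,z in (("tooth",(393,290),98),("rib",(402,215),95),("rib outer",(402,170),95)):
    t=onz("wrist",P,[c(*uv)],z)[0][:2]-M; print(n,np.hypot(*t).round(1),np.arctan2(t[1],t[0]).round(4))
a=np.radians(168.2); env.reach([*M,184.5],down(a-.572)); env.hold(.5)
im,P=shot("wrist","w_turn2"); s=env.read_state(); m=R.from_quat(s["orientation"]).as_matrix()
print((a-np.arctan2(m[1,0],m[0,0])).round(3),s["force"].round(1),s["wrist_torque"].round(2),s["tool_pos"].round(1),s["width"],s["time_s"])
b,_=shot("scene","s_turn2")
o=np.zeros((600,800,3),np.uint8); o[:300,:]=cv2.resize(im[125:185,245:405],None,fx=5,fy=5,interpolation=cv2.INTER_CUBIC); o[300:,:450]=cv2.resize(b[180:280,270:420],None,fx=3,fy=3,interpolation=cv2.INTER_CUBIC)
cv2.imwrite("pics/turn2.png",o)
```

```text
tooth 48.7 2.4055
rib 56.0 2.3868
rib outer 60.6 2.387
0.572 [2.7 3.6 1.9] [ 0.67 -0.5   0.12] [530.7 -16.5 184.5] 12.069728895590947 23.9
```

View pics/turn2.png

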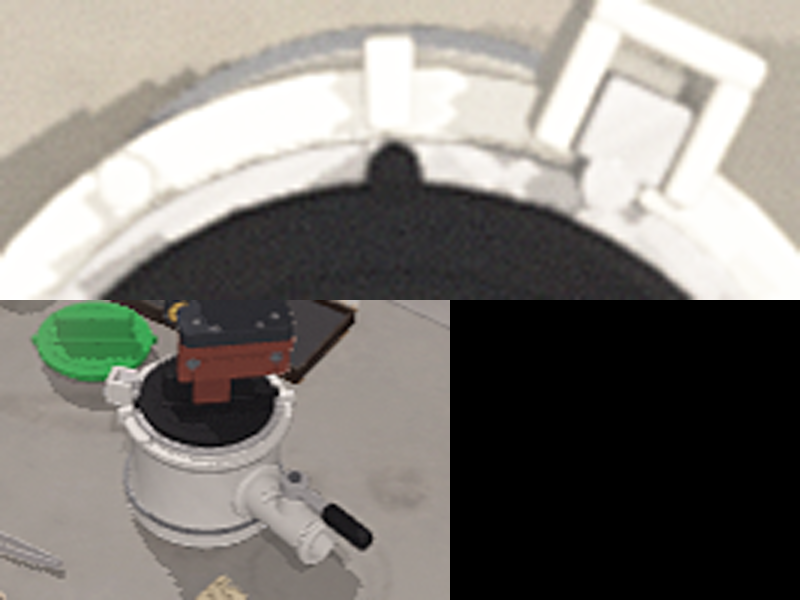

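The tooth (393,160) now points at the rib (390,80), clear of the plunger. The lid is flush and the lever is open along the spout, so I hand in while still holding.

Run:
```python
from h import *
s=env.read_state(); print(s["time_s"],s["width"],s["tool_pos"].round(1)); workorder.sign_off()
```

```text
23.95 11.872967841657871 [530.7 -16.5 184.5]
the job is handed in; nothing more can be done
```

The job is done and handed in at 24.0 s of the 67 s allowed, with the gripper still holding the lid at the pulse rib.

- **Vent lever:** I swung it to its stop first. A second view measured it at 258.2°, against about 258° expected for fully open along the spout.
- **Lid seated:** I picked the black lid by its bar and lowered it into the slots. The tool stopped at 184.5 mm, which is the height for fully home on the collar.
- **Lid turned:** I turned it clockwise to 0.55 rad, but the picture showed the tooth about 0.02 rad short of the rib. I nudged it to a tool turn of 0.572 rad, and the last picture shows the tooth pointing at the rib and well clear of the lock plunger.
- **Agreement of checks:** The two views of the mill agreed to about 0.7 mm and 1°. The lid measured slightly small (tooth radius about 49 mm instead of 50), which did not affect the fit. Forces stayed within about 5 N in the readings taken at the lid.
- **Not checked directly:** The switch ring cannot be read, so the turn is confirmed only by the tool angle and the tooth against the rib.

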